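Peel the stuck top tray off the stack

ROBOT

A 6-joint arm with a two-finger parallel gripper is mounted at the origin on a cart in front of the work surface, level with it; the furniture and walls round the work are solid. World frame = base frame: x ahead of the robot, y to its left, z up, the work surface at z = 0. Lengths are in m, angles in rad, forces in N, time in s.
With the tool pointing down it reaches from about 0.325 to 0.775 m from the base axis. Payload 5.5 kg.
Tool frame: the origin (TCP) lies on the centre line of the jaws, within the pads' length; the fingertips stand 11 mm ahead of it and the grasp point (between the pads) lies 8 mm behind it; z points along the fingers, y is the line along which they close (so a half turn about z gives the same grasp; the last joint's range is limited). The gripper opens to 85 mm and grips with 20 to 120 N. Pads are 22 mm wide; open, the fingers measure 114 mm over their backs; the gripper's body (76 mm by 85 mm) begins 54 mm behind the grasp point. The pads swing forward as they close: fully open they stand 13 mm farther back than shut.
Start: joints at [-1.18, 0.091, 1.231, -0, 1.82, -0.057], TCP at [0.26, -0.541, 0.242] pointing down, gripper open.
Joint ranges: [-2.87, 2.87], [-0.86, 2.18], [0.17, 2.46], [-1.51, 4.65], [0.06, 2.69], [-2.65, 2.65]. Speed limits (rad/s): [2.57, 2.57, 3.01, 3.14, 3.14, 3.14].

INTERFACE

Orientations are given as a rotation vector (axis times angle).
In Python, from workcell import env gives the robot as it stands.
- The arm moves only by the tool send_rows, never from a script. Its argument "increments" is a list of rows, each an object with "translation": the shift along the tool's x, y, z scaled (see below), a list of three; "rot": the turn, a rotation vector about the tool's x, y, z scaled (see below), a list of three; "claw": the closure, from -1 (fully open) to 1 (shut). A call has exactly 8 rows; each row is the pose to reach, as a shift and turn from the pose commanded when the call began, along the tool's axes at that moment, turning the shorter way round; what a row does not reach only later rows make up. The controller multiplies each number of a shift by 0.15 m and each number of a turn by pi rad. A row lasts 1/10 s, in which the tool goes at most 50 mm and 8.59 degrees, less where a joint would pass 70% of its speed; a pose out of reach is approached as far as the arm can. A call with a number of a shift or a turn outside -1 to 1 is refused whole. A call with a gripper value outside its range is refused whole. The fingers move at their own pace and stop on an object; the grip force is fixed at half the most. Time passes only in rows, so rows that repeat a pose let the fingers close, or fill a call up. It gives the time, the measured TCP pose, the force, the opening and the grip force at its end, in the units of the state.
- env.observe(): the state, without advancing time (a new reading comes with each control period).
- env.read_camera(name): name is "side" or "top"; returns the picture (420x560x3 uint8, red, green, blue); there is no depth.
- env.get_calibration(name): a dict with "fx", "fy", "cx", "cy" (pixels), "k1" (the pictures are not rectified: a ray, as slopes to the right and down, at radius r is drawn at 1 + k1 r^2 times it, then the intrinsics apply), "rvec" (rotation vector, rad) and "tvec" (3), from world to camera coordinates, as OpenCV has them. Camera axes: x right, y down, z forward; pixel columns grow to the right and rows downward; lengths in m; the calibration is good to about 2 mm. A picture is of the moment at which its call begins. get_calibration takes no time and is no camera call.
- env.close_job(): hands the job in; it is judged then, once.
The state is a dict: "time": time; "q": joint angles; "joint_vel": joint speeds; "joint_torque": joint torques, N m; "ee_pos": TCP position; "tcp_rot": TCP orientation; "contact_force": force on the tool from outside, world axes, zero at the start; "torque": the same for the moment, N m; "grip_width": finger opening in m; "grip_force": force on a finger pad.
Only numpy, scipy, OpenCV 4.12 (cv2) and the standard library are available. Lean on these libraries where they do the work, as an engineer would, in place of code of your own. Each camera call takes 0.05 s, during which the arm holds its last target. There are 200 camera calls.

TASK

One croissant is left in the top tray of the nested stack of grey trays: lift it out gently, without crushing it, and set it down (do not drop it) on the middle of the white plate. Then take the empty top tray, which sits stuck in the trays below, clamped by the rubber nubs in their rims: peel it free by lifting one corner first while the corner diagonally across is still down, so that the other trays stay where they are on the counter. Finish holding that tray level in the air, its underside at least 12 cm above the rim of the remaining trays, for a colleague to take; the program ends while the gripper still holds it.

Things in the scene. Friction and masses are not known exactly. Their poses are not given: they have to be found in the camera images.
- lower_trays: three such trays that stay nested as one piece on the counter, 1.3 kg, same outline as the top tray and turned alike; its rim top is 96 mm above the counter. The top tray's rim stands on it, flush outside: only the uppermost 24 mm of the stack (96 to 120 mm) belong to the top tray, so reach no deeper than 20 mm. Origin: centre of its underside, z up
- top_tray: uppermost grey tray, 0.25 kg, 220 mm (x) by 166 (y) by 48 high, with a solid upright rim all round, 10 mm thick: outer faces at x = +-110, y = +-83, from 24 to 48 mm above the origin. Below it the walls step and slope in to a flat floor, 180 by 126 inside, 2.5 thick. Origin: centre of its underside, z up, 72 mm above the counter at first. Pinch the rim from above by a corner, as hard as you like
- top_corner0 (a point): top of the top tray's rim at its +x +y corner, at (107, 80, 48) mm in the tray's frame. By each corner (x = +-70 mm, both long sides) a rubber nub in the rim below grips the tray with about 2.5 N of friction until it is raised 6 mm there. Lifting a corner slowly (30 mm/s), the tray turning about the corner diagonally across, takes about 6 N; pulled level it takes 12 N, near the stack's weight
- top_corner1 (a point): the same at the -x +y corner
- top_corner2 (a point): the same at the -x -y corner (diagonally across from corner 0)
- top_corner3 (a point): the same at the +x -y corner (diagonally across from corner 1)
- croissant: baked croissant, 67 mm (its x) by 114 (its y) by 52 high, 0.05 kg, lying about lengthwise in the middle of the top tray, on its floor. Origin: centre of its underside, z up. Grasp it across its 67 mm width at about half its height; it is crushed if a finger presses on it with more than about 50 N: a grip of 20 to 30 N holds it well. Do not press it down on the plate
- plate: round white plate, 216 mm across, 20 mm high at the edge, flat inside to 65 mm from the middle at 5 mm above the counter, 0.5 kg. Origin: centre of its underside, z up
There are look-alikes about, which are no part of the job. Leave any purple look-alike of the croissant alone.

How it is judged:
On the way, in this order (a step that is already met when the one before it is completed fails the run):
1. the croissant lies at rest on the middle of the plate, let go (horizontal distance between croissant and plate below 0.05 m and z of croissant in the frame of plate between -0.002 and 0.02 m and contact force between croissant and plate above 0.1 N and contact force between the fingers and croissant below 0.01 N and linear speed of croissant below 0.05 m/s), for 0.2 s.
2. one corner of the top tray is lifted at least 10 mm while the diagonally opposite corner is raised less than 5 mm, the tray sloping along both its sides (((z of top_corner0 in the frame of lower_trays above 0.13 m and z of top_corner2 in the frame of lower_trays below 0.125 m) or (z of top_corner1 in the frame of lower_trays above 0.13 m and z of top_corner3 in the frame of lower_trays below 0.125 m) or (z of top_corner2 in the frame of lower_trays above 0.13 m and z of top_corner0 in the frame of lower_trays below 0.125 m) or (z of top_corner3 in the frame of lower_trays above 0.13 m and z of top_corner1 in the frame of lower_trays below 0.125 m)) and (angle between top_tray's own x axis and vertical below 1.5588 rad or angle between top_tray's own x axis and vertical above 1.5828 rad) and (angle between top_tray's own y axis and vertical below 1.5588 rad or angle between top_tray's own y axis and vertical above 1.5828 rad)), for 0.1 s.
At the end, for the whole second after the job is handed in: the gripper holds the top tray still, level within 10 degrees, underside at least 120 mm above the other trays' rim; the other trays stand flat on the counter within 30 mm of where they were; the croissant rests, let go, within 50 mm of the plate's middle (all of step 1 and height (world z) of top_tray above 0.216 m and angle between top_tray's own z axis and vertical below 0.17 rad and linear speed of top_tray below 0.05 m/s and contact force between the fingers and top_tray above 1 N and contact force between top_tray and lower_trays below 0.01 N and distance of lower_trays from where it was at the start of the episode below 0.03 m and height (world z) of lower_trays below 0.006 m and angle between lower_trays's own z axis and vertical below 0.03 rad); the arm keeps its last pose, push and grip.
It fails at once if the croissant is pressed with more than 50 N a finger (contact force between the fingers and croissant above 100 N).
It fails at once if the croissant is dropped from more than about 2 cm or thrown (linear speed of croissant above 0.65 m/s and contact force between the fingers and croissant below 0.01 N).
It fails at once if the lower trays are lifted, tilted by more than 6 degrees or dragged by more than 40 mm (distance of lower_trays from where it was at the start of the episode above 0.04 m or angle between lower_trays's own z axis and vertical above 0.105 rad).
It also fails if it takes over 58 s, if anything falls off the work surface, if the arm or the gripper's body presses on something with over 40 N, if the wrist force passes 120 N, or if a joint passes its speed limit or range.

## Working session

There is one attempt and no reset: what is moved stays moved. The work goes in short steps, Python scripts to look and compute and a tool call to move; the robot and the scene stay as the last step left them, time stands still between calls to the robot, and variables do not carry over. Pictures are saved under pics/ and viewed, at most 10 in all, crops included, and the job is handed in when it is done.

Besides the shell and the picture viewer there is one more tool, called as name(argument=value, ...) on one line, values as JSON. send_rows: Moves the arm, as the interface text tells. Shifts and turns lie within -1 to 1; 1 stands for 0.15 m of shift or pi rad of turn. Its arguments: {"type":"object","properties":{"increments":{"type":"array"}},"required":["increments"]}

```bash
mkdir -p pics; cat > h.py <<'E'
import numpy as np,cv2
from scipy.spatial.transform import Rotation as R
from workcell import env
def ray(cam,px):
    c=env.get_calibration(cam);K=np.array([[c['fx'],0,c['cx']],[0,c['fy'],c['cy']],[0,0,1.]])
    p=cv2.undistortPoints(np.float64(px).reshape(-1,1,2),K,np.array([c['k1'],0,0,0.])).reshape(-1,2)
    M=R.from_rotvec(np.ravel(c['rvec'])).as_matrix()
    d=np.c_[p,np.ones(len(p))]@M
    return -M.T@np.ravel(c['tvec']),d
def onz(cam,px,z):
    o,d=ray(cam,px);return o+d*((z-o[2])/d[:,2])[:,None]
def tri(p,q):
    # p in side, q in top
    o1,d1=ray('side',p);o2,d2=ray('top',q);out=[]
    for a,b in zip(d1,d2):
        s=np.linalg.lstsq(np.c_[a,-b],o2-o1,rcond=None)[0];x,y=o1+a*s[0],o2+b*s[1]
        out.append(np.r_[(x+y)/2,np.linalg.norm(x-y)])
    return np.array(out)
E
python3 - <<'E'
from h import *
for n in('top','side'):
    cv2.imwrite(f'pics/{n}0.png',env.read_camera(n)[:,:,::-1]);c=env.get_calibration(n);print(n,c,ray(n,[[280,210]]))
print(env.observe())
E
```

```text
top {'fx': 541.5767317849654, 'fy': 541.5767317849654, 'cx': 281.5315754138603, 'cy': 212.73249915383704, 'k1': -0.12777325970974884, 'rvec': array([ 2.20868502, -2.19449844,  0.03101984]), 'tvec': array([-0.12999015,  0.48312882,  1.35250277])} (array([ 0.43798764, -0.13469463,  1.36733275]), array([[ 0.03881668,  0.00860882, -0.999226  ]]))
side {'fx': 529.3153544703606, 'fy': 529.3153544703606, 'cx': 284.03612666863927, 'cy': 201.3921903457737, 'k1': -0.17454030227586004, 'rvec': array([ 0.35499527, -2.51022139,  1.59239672]), 'tvec': array([0.42439877, 0.22208048, 1.10573635])} (array([0.15920851, 0.9878553 , 0.67147709]), array([[ 0.25429099, -0.8608721 , -0.44108725]]))
{'time': 0.1, 'q': array([-1.17969838e+00,  9.17722677e-02,  1.23179431e+00,  2.41431540e-06,
        1.81980442e+00, -5.66746765e-02]), 'joint_vel': array([ 0.00212921, -0.00167862, -0.003826  ,  0.00025626, -0.00014609,
       -0.00098098]), 'joint_torque': array([ 3.29149938e-03, -4.60218608e+01, -4.19217217e+01,  9.76148954e-06,
        1.06494743e-02, -1.80875782e-05]), 'ee_pos': array([ 0.25969498, -0.54061627,  0.2412544 ]), 'tcp_rot': array([-3.06147430e+00, -6.97109803e-01,  4.61037103e-04]), 'contact_force': array([ 0.78359515,  0.56551744, -0.5530866 ]), 'torque': array([-0.07147235, -0.03051326, -0.02503356]), 'grip_force': 0.0, 'grip_width': 0.08529591279345815}
```

View pics/top0.png

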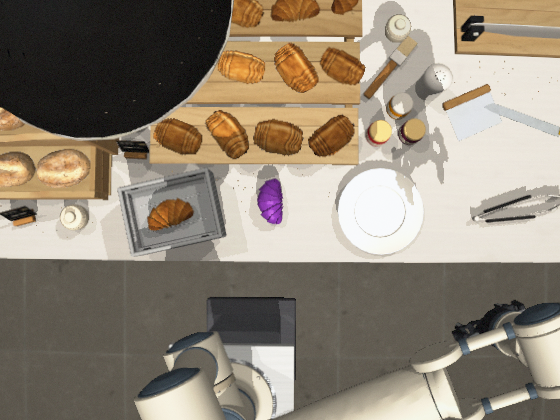

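View pics/side0.png

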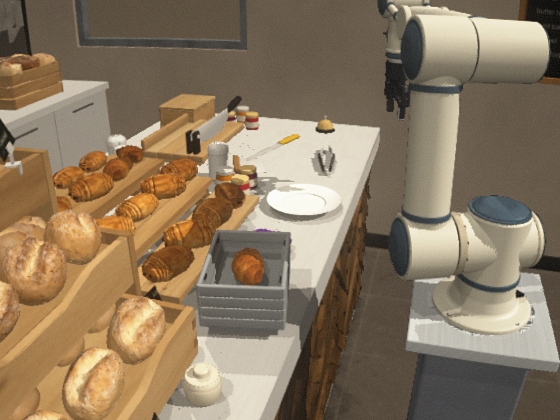

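The top view shows the grey stack centred near (172,212) with its croissant at (170,214), the purple look-alike at (270,202) and the plate at (380,211). In the side view the tray rim runs (215,232)–(290,235)–(287,290)–(200,295), with the croissant at (249,267) and the plate at (304,201).

```bash
python3 - <<'E'
from h import *
S=4
def crop(n,x,y,w,h,f):
    im=cv2.imread(f'pics/{n}0.png')[y:y+h,x:x+w]
    im=cv2.resize(im,None,fx=f,fy=f,interpolation=cv2.INTER_CUBIC)
    for i in range(0,w,10):
        cv2.line(im,(i*f,0),(i*f,6 if i%50 else 14),(0,0,255),1)
    for j in range(0,h,10): cv2.line(im,(0,j*f),(6 if j%50 else 14,j*f),(0,0,255),1)
    return im
a=crop('top',110,160,130,100,3);b=crop('side',190,220,130,120,3)
h=max(a.shape[0],b.shape[0]);P=lambda m:cv2.copyMakeBorder(m,0,h-m.shape[0],0,10,cv2.BORDER_CONSTANT)
cv2.imwrite('pics/c1.png',np.hstack([P(a),P(b)]))
# croissant & plate
def blob(n,lo,hi,box):
    im=cv2.cvtColor(cv2.imread(f'pics/{n}0.png'),cv2.COLOR_BGR2HSV);m=cv2.inRange(im,lo,hi)
    k=np.zeros_like(m);x0,y0,x1,y1=box;k[y0:y1,x0:x1]=255;m&=k
    m=cv2.morphologyEx(m,cv2.MORPH_CLOSE,np.ones((3,3)))
    c=max(cv2.findContours(m,0,2)[0],key=cv2.contourArea);return c
for n,box in(('top',(138,186,208,240)),('side',(220,240,280,293))):
    c=blob(n,(3,90,40),(25,255,255),box);M=cv2.moments(c);p=[M['m10']/M['m00'],M['m01']/M['m00']]
    r=cv2.minAreaRect(c);print(n,'cro',p,r, cv2.boundingRect(c))
    B=cv2.boxPoints(r);W=onz(n,B,0.10);print(W.round(4).tolist(), onz(n,[p],.10))
c=blob('top',(0,0,215),(180,25,255),(335,160,425,258));e=cv2.fitEllipse(cv2.convexHull(c));print('plate',e,onz('top',[e[0]],.02))
E
```

```text
top cro [168.96003584229388, 213.91559139784945] ((168.59999084472656, 212.8000030517578), (25.930675506591797, 47.43416213989258), 71.56504821777344) (148, 198, 46, 33)
[[0.4899, 0.2028, 0.1], [0.5259, 0.0956, 0.1], [0.4681, 0.0754, 0.1], [0.432, 0.1822, 0.1]] [[0.47636411 0.1379243  0.1       ]]
side cro [247.96484586262844, 266.4910762574365] ((247.5, 266.0), (36.0, 31.0), 90.0) (232, 248, 32, 37)
[[0.5351, 0.0781, 0.1], [0.4715, 0.0593, 0.1], [0.4293, 0.1889, 0.1], [0.4861, 0.2058, 0.1]] [[0.47767941 0.13803043 0.1       ]]
plate ((388.39556884765625, 218.59014892578125), (104.99676513671875, 130.60096740722656), 47.000675201416016) [[ 0.47059799 -0.39400741  0.02      ]]
```

View pics/c1.png

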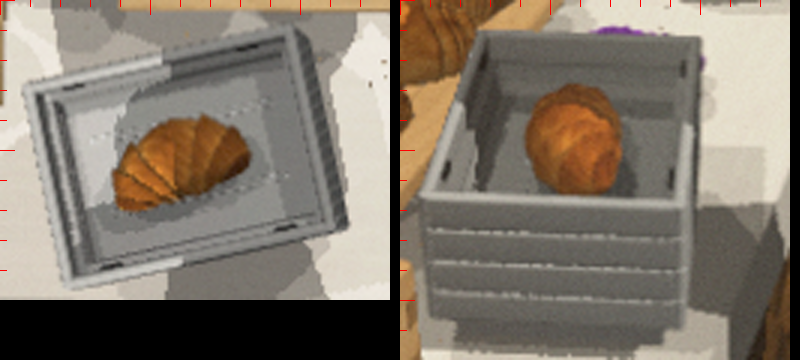

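The crops show the outer rim corners at (118,189), (207,168), (221,238) and (134,256) in the top view. In the side view the same corners are at (197,286), (216,231), (290,233) and (287,288).

```bash
python3 - <<'E'
from h import *
T=[[118,189],[206.7,168.3],[221,238.3],[134,255.7]];Sd=[[197.3,285.7],[216,230.7],[290,232.7],[286.7,288.3]]
t=tri(Sd,T);print(t.round(4))
for n,p in(('top',T),('side',Sd)):
    w=onz(n,p,.12)[:,:2];print(n,w.round(4).tolist(),'c',w.mean(0),'L',[np.linalg.norm(w[i]-w[(i+1)%4]).round(4) for i in range(4)],
     'yaw long',[np.degrees(np.arctan2(*(w[a]-w[b])[::-1])).round(1) for a,b in((0,1),(3,2))],'short',[np.degrees(np.arctan2(*(w[a]-w[b])[::-1])).round(1) for a,b in((0,3),(1,2))])
print('cro tri',tri([[248,266.5]],[[169,213.9]]))
# plate
im=cv2.imread('pics/top0.png');g=cv2.inRange(im,(225,225,225),(255,255,255))
m=cv2.cvtColor(im,cv2.COLOR_BGR2GRAY)[160:262,330:430];b=cv2.GaussianBlur(m,(5,5),1)
print(cv2.HoughCircles(b,cv2.HOUGH_GRADIENT,1,10,param1=60,param2=12,minRadius=20,maxRadius=48)[0][:6]+[330,160,0])
cv2.imwrite('pics/p.png',np.hstack([cv2.resize(im[160:262,330:430],None,fx=4,fy=4),cv2.resize(cv2.imread('pics/side0.png')[175:225,255:350],None,fx=4,fy=4).copy() if 0 else cv2.resize(cv2.imread('pics/side0.png')[155:257,255:350],None,fx=4,fy=4)]))
for c in [(380.3,211)]: print(onz('top',[c],.02))
E
```

```text
[[0.5338 0.256  0.1193 0.001 ]
 [0.5831 0.0472 0.1186 0.0014]
 [0.4225 0.0123 0.12   0.0045]
 [0.3764 0.2152 0.1178 0.0029]]
top [[0.5333, 0.2556], [0.5822, 0.0468], [0.4203, 0.0117], [0.378, 0.215]] c [0.47844369 0.13227476] L [np.float64(0.2144), np.float64(0.1657), np.float64(0.2076), np.float64(0.1605)] yaw long [np.float64(103.2), np.float64(101.8)] short [np.float64(14.6), np.float64(12.2)]
side [[0.5339, 0.257], [0.5827, 0.0497], [0.4247, 0.0127], [0.3742, 0.218]] c [0.47885589 0.13435302] L [np.float64(0.2131), np.float64(0.1623), np.float64(0.2114), np.float64(0.1644)] yaw long [np.float64(103.3), np.float64(103.8)] short [np.float64(13.7), np.float64(13.2)]
cro tri [[0.47697402 0.13800943 0.10004177 0.00120289]]
[[380.5        211.5         43.        ]
 [372.5        217.5         40.70000076]
 [374.5        197.5         38.29999924]
 [364.5        200.5         40.79999924]
 [384.5        198.5         37.29999924]
 [386.5        219.5         36.        ]]
[[ 0.48944064 -0.37361061  0.02      ]]
```

View pics/p.png

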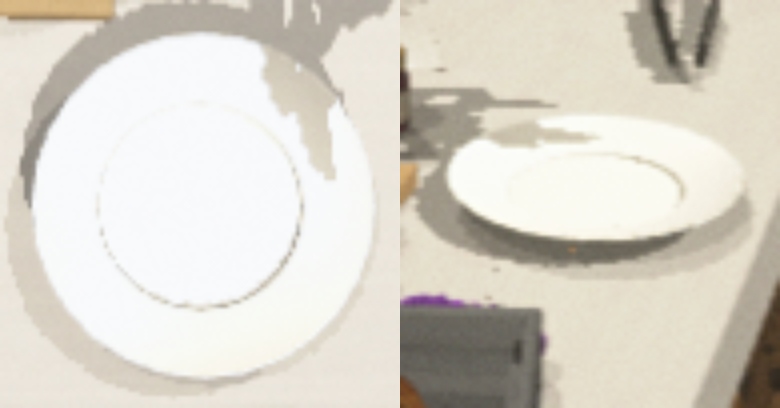

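The plate rim spans columns 338–424 and rows 168–254 in the top view, centred at about (381,211.3), which is world (0.488,−0.375). The two views agree on a tray rim height of 0.119 m and a croissant mid-height of 0.100 m.

```bash
cat >> h.py <<'E'
def rot(psi):
    p=np.radians(psi);y=np.array([np.cos(p),np.sin(p),0]);z=np.array([0,0,-1.]);return np.c_[np.cross(y,z),y,z]
def plan(wps,pos=None,M=None):
    """wps: list of (x,y,z,yaw_deg of tool y); prints one call per waypoint"""
    s=env.observe()
    if pos is None: pos=s['ee_pos']
    if M is None: M=R.from_rotvec(s['tcp_rot']).as_matrix()
    for w in wps:
        t=np.array(w[:3]);N=rot(w[3])
        print('T',(M.T@(t-pos)/.15).round(3).tolist(),'R',(R.from_matrix(M.T@N).as_rotvec()/np.pi).round(4).tolist())
        pos,M=t,N
def st():
    s=env.observe();M=R.from_rotvec(s['tcp_rot']).as_matrix()
    print('t',s['time'],'p',s['ee_pos'].round(4),'yaw',np.degrees(np.arctan2(M[1,1],M[0,1])).round(2),'tilt',M[:,2].round(3),'F',s['contact_force'].round(1),'w',round(s['grip_width'],4),'gf',s['grip_force'],'q',s['q'].round(2))
E
python3 - <<'E'
from h import *
a=np.array([.26,-.541,.25,-64.4]);b=np.array([.478,.138,.25,18.5])
plan([a+(b-a)*i/4 for i in range(1,5)])
E
```

```text
T [0.818, -0.86, -0.057] R [-0.0006, -0.0001, -0.1148]
T [1.069, -0.519, 0.0] R [0.0, 0.0, -0.1151]
T [1.184, -0.107, 0.0] R [0.0, 0.0, -0.1151]
T [1.145, 0.319, 0.0] R [0.0, 0.0, -0.1151]
```

send_rows(increments=[{"translation": [0.2, -0.22, -0.02], "rot": [0, 0, -0.03], "claw": -1}, {"translation": [0.4, -0.43, -0.04], "rot": [0, 0, -0.06], "claw": -1}, {"translation": [0.6, -0.65, -0.06], "rot": [0, 0, -0.09], "claw": -1}, {"translation": [0.82, -0.86, -0.06], "rot": [0, 0, -0.115], "claw": -1}, {"translation": [0.82, -0.86, -0.06], "rot": [0, 0, -0.115], "claw": -1}, {"translation": [0.82, -0.86, -0.06], "rot": [0, 0, -0.115], "claw": -1}, {"translation": [0.82, -0.86, -0.06], "rot": [0, 0, -0.115], "claw": -1}, {"translation": [0.82, -0.86, -0.06], "rot": [0, 0, -0.115], "claw": -1}])

```text
time: 0.9
ee_pos: [0.3143, -0.3722, 0.2508]
tcp_rot: [-2.888, -1.234, 0.001]
contact_force: [0.5, -0.3, -0.4]
grip_width: 0.0852
grip_force: 0.0
```

send_rows(increments=[{"translation": [0.25, -0.12, 0], "rot": [0, 0, -0.03], "claw": -1}, {"translation": [0.5, -0.24, 0], "rot": [0, 0, -0.06], "claw": -1}, {"translation": [0.75, -0.36, 0], "rot": [0, 0, -0.09], "claw": -1}, {"translation": [1, -0.5, 0], "rot": [0, 0, -0.115], "claw": -1}, {"translation": [1, -0.5, 0], "rot": [0, 0, -0.115], "claw": -1}, {"translation": [1, -0.5, 0], "rot": [0, 0, -0.115], "claw": -1}, {"translation": [1, -0.5, 0], "rot": [0, 0, -0.115], "claw": -1}, {"translation": [1, -0.5, 0], "rot": [0, 0, -0.115], "claw": -1}])

```text
time: 1.7
ee_pos: [0.3637, -0.2123, 0.251]
tcp_rot: [-2.621, -1.731, 0.001]
contact_force: [-1.2, 0.0, 0.8]
grip_width: 0.0855
grip_force: 0.0
```

send_rows(increments=[{"translation": [0.25, -0.03, 0], "rot": [0, 0, -0.03], "claw": -1}, {"translation": [0.5, -0.06, 0], "rot": [0, 0, -0.06], "claw": -1}, {"translation": [0.75, -0.1, 0], "rot": [0, 0, -0.09], "claw": -1}, {"translation": [1, -0.1, 0], "rot": [0, 0, -0.115], "claw": -1}, {"translation": [1, -0.1, 0], "rot": [0, 0, -0.115], "claw": -1}, {"translation": [1, -0.1, 0], "rot": [0, 0, -0.115], "claw": -1}, {"translation": [1, -0.1, 0], "rot": [0, 0, -0.115], "claw": -1}, {"translation": [1, -0.1, 0], "rot": [0, 0, -0.115], "claw": -1}])

```text
time: 2.5
ee_pos: [0.4085, -0.0683, 0.2512]
tcp_rot: [-2.268, -2.174, 0.001]
contact_force: [-0.4, 1.4, -0.4]
grip_width: 0.0856
grip_force: 0.0
```

send_rows(increments=[{"translation": [0.25, 0.08, 0], "rot": [0, 0, -0.03], "claw": -1}, {"translation": [0.5, 0.16, 0], "rot": [0, 0, -0.06], "claw": -1}, {"translation": [0.75, 0.24, 0], "rot": [0, 0, -0.09], "claw": -1}, {"translation": [1, 0.3, 0], "rot": [0, 0, -0.115], "claw": -1}, {"translation": [1, 0.3, 0], "rot": [0, 0, -0.115], "claw": -1}, {"translation": [1, 0.3, 0], "rot": [0, 0, -0.115], "claw": -1}, {"translation": [1, 0.3, 0], "rot": [0, 0, -0.115], "claw": -1}, {"translation": [1, 0.3, 0], "rot": [0, 0, -0.115], "claw": -1}])

```text
time: 3.3
ee_pos: [0.4596, 0.0797, 0.2515]
tcp_rot: [1.84, 2.546, 0.0]
contact_force: [-0.8, 0.1, -0.1]
grip_width: 0.0851
grip_force: 0.0
```

```bash
python3 - <<'E'
from h import *
st();plan([(.478,.138,.155,18.5),(.478,.138,.094,18.5)])
E
```

```text
t 3.3 p [0.4596 0.0797 0.2515] yaw 18.29 tilt [ 0. -0. -1.] F [-0.8  0.1 -0.1] w 0.0851 gf 0.0 q [ 0.1  -0.27  1.55 -0.    1.86 -0.22]
T [0.331, 0.238, 0.643] R [0.0001, 0.0001, -0.0012]
T [0.0, 0.0, 0.407] R [0.0, 0.0, 0.0]
```

send_rows(increments=[{"translation": [0.16, 0.12, 0.16], "rot": [0, 0, 0], "claw": -1}, {"translation": [0.33, 0.24, 0.33], "rot": [0, 0, 0], "claw": -1}, {"translation": [0.33, 0.24, 0.5], "rot": [0, 0, 0], "claw": -1}, {"translation": [0.33, 0.24, 0.64], "rot": [0, 0, 0], "claw": -1}, {"translation": [0.33, 0.24, 0.64], "rot": [0, 0, 0], "claw": -1}, {"translation": [0.33, 0.24, 0.64], "rot": [0, 0, 0], "claw": -1}, {"translation": [0.33, 0.24, 0.64], "rot": [0, 0, 0], "claw": -1}, {"translation": [0.33, 0.24, 0.64], "rot": [0, 0, 0], "claw": -1}])

```text
time: 4.1
ee_pos: [0.4788, 0.1392, 0.1572]
tcp_rot: [1.836, 2.547, 0.004]
contact_force: [0.1, -0.1, 0.5]
grip_width: 0.0854
grip_force: 0.0
```

```bash
python3 - <<'E'
from h import *
st();plan([(.478,.138,.091,18.5)])
a=env.read_camera('top')[150:270,100:250,::-1];b=env.read_camera('side')[180:320,170:320,::-1]
f=lambda m:cv2.resize(m,(390,int(m.shape[0]*2.6)),interpolation=cv2.INTER_CUBIC)
a,b=f(a),f(b);a=cv2.copyMakeBorder(a,0,b.shape[0]-a.shape[0],0,10,0);cv2.imwrite('pics/g1.png',np.hstack([a,b]))
E
```

```text
t 4.1 p [0.4788 0.1392 0.1572] yaw 18.41 tilt [ 0.003  0.001 -1.   ] F [ 0.1 -0.1  0.5] w 0.0854 gf 0.0 q [ 0.21 -0.19  1.65 -0.    1.68 -0.11]
T [-0.006, -0.009, 0.441] R [0.001, 0.0001, -0.0005]
```

View pics/g1.png

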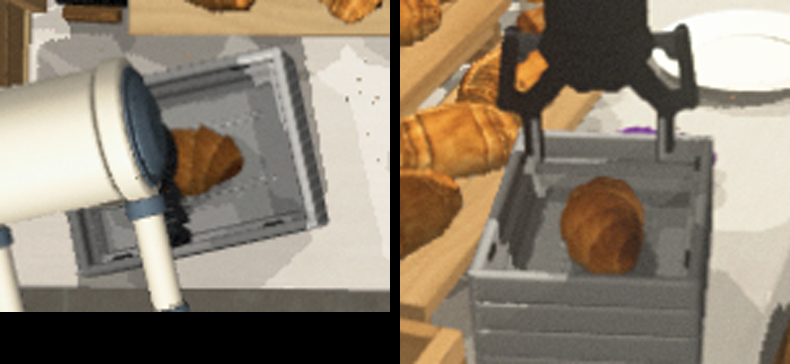

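The gripper hangs centred over the croissant in both views; in the side view its fingers at x≈530 and 668 straddle the croissant at about 603. I'll go down.

send_rows(increments=[{"translation": [0, -0.01, 0.08], "rot": [0, 0, 0], "claw": -1}, {"translation": [0, -0.01, 0.16], "rot": [0, 0, 0], "claw": -1}, {"translation": [0, -0.01, 0.24], "rot": [0, 0, 0], "claw": -1}, {"translation": [0, -0.01, 0.32], "rot": [0, 0, 0], "claw": -1}, {"translation": [0, -0.01, 0.38], "rot": [0, 0, 0], "claw": -1}, {"translation": [0, -0.01, 0.44], "rot": [0, 0, 0], "claw": -1}, {"translation": [0, -0.01, 0.44], "rot": [0, 0, 0], "claw": -1}, {"translation": [0, -0.01, 0.44], "rot": [0, 0, 0], "claw": -1}])

```text
time: 5.0
ee_pos: [0.4766, 0.139, 0.0893]
tcp_rot: [-1.836, -2.549, 0.0]
contact_force: [0.1, -0.5, -1.0]
grip_width: 0.0853
grip_force: 0.0
```

send_rows(increments=[{"translation": [0, 0, 0], "rot": [0, 0, 0], "claw": -0.75}, {"translation": [0, 0, 0], "rot": [0, 0, 0], "claw": -0.7}, {"translation": [0, 0, 0], "rot": [0, 0, 0], "claw": -0.65}, {"translation": [0, 0, 0], "rot": [0, 0, 0], "claw": -0.62}, {"translation": [0, 0, 0], "rot": [0, 0, 0], "claw": -0.62}, {"translation": [0, 0, 0], "rot": [0, 0, 0], "claw": -0.62}, {"translation": [0, 0, 0], "rot": [0, 0, 0], "claw": -0.62}, {"translation": [0, 0, 0], "rot": [0, 0, 0], "claw": -0.62}])

```text
time: 5.8
ee_pos: [0.4767, 0.139, 0.0893]
tcp_rot: [1.836, 2.549, 0.0]
contact_force: [0.7, -0.2, 0.8]
grip_width: 0.069
grip_force: 0.4
```

send_rows(increments=[{"translation": [0, 0, 0], "rot": [0, 0, 0], "claw": -0.6}, {"translation": [0, 0, 0], "rot": [0, 0, 0], "claw": -0.6}, {"translation": [0, 0, 0], "rot": [0, 0, 0], "claw": -0.59}, {"translation": [0, 0, 0], "rot": [0, 0, 0], "claw": -0.58}, {"translation": [0, 0, 0], "rot": [0, 0, 0], "claw": -0.58}, {"translation": [0, 0, 0], "rot": [0, 0, 0], "claw": -0.58}, {"translation": [0, 0, 0], "rot": [0, 0, 0], "claw": -0.58}, {"translation": [0, 0, 0], "rot": [0, 0, 0], "claw": -0.58}])

```text
time: 6.6
ee_pos: [0.4766, 0.139, 0.0893]
tcp_rot: [1.836, 2.549, -0.0]
contact_force: [0.6, 0.3, 0.9]
grip_width: 0.0674
grip_force: 0.3
```

send_rows(increments=[{"translation": [0, 0, 0], "rot": [0, 0, 0], "claw": -0.57}, {"translation": [0, 0, 0], "rot": [0, 0, 0], "claw": -0.57}, {"translation": [0, 0, 0], "rot": [0, 0, 0], "claw": -0.56}, {"translation": [0, 0, 0], "rot": [0, 0, 0], "claw": -0.56}, {"translation": [0, 0, 0], "rot": [0, 0, 0], "claw": -0.55}, {"translation": [0, 0, 0], "rot": [0, 0, 0], "claw": -0.55}, {"translation": [0, 0, 0], "rot": [0, 0, 0], "claw": -0.55}, {"translation": [0, 0, 0], "rot": [0, 0, 0], "claw": -0.55}])

```text
time: 7.4
ee_pos: [0.4766, 0.139, 0.0893]
tcp_rot: [-1.836, -2.549, -0.0]
contact_force: [0.4, -0.1, -0.2]
grip_width: 0.066
grip_force: 0.4
```

send_rows(increments=[{"translation": [0, 0, 0], "rot": [0, 0, 0], "claw": -0.54}, {"translation": [0, 0, 0], "rot": [0, 0, 0], "claw": -0.54}, {"translation": [0, 0, 0], "rot": [0, 0, 0], "claw": -0.53}, {"translation": [0, 0, 0], "rot": [0, 0, 0], "claw": -0.53}, {"translation": [0, 0, 0], "rot": [0, 0, 0], "claw": -0.52}, {"translation": [0, 0, 0], "rot": [0, 0, 0], "claw": -0.52}, {"translation": [0, 0, 0], "rot": [0, 0, 0], "claw": -0.52}, {"translation": [0, 0, 0], "rot": [0, 0, 0], "claw": -0.52}])

```text
time: 8.2
ee_pos: [0.4766, 0.139, 0.0894]
tcp_rot: [1.836, 2.549, 0.0]
contact_force: [0.1, -0.4, 2.0]
grip_width: 0.0652
grip_force: 6.1
```

send_rows(increments=[{"translation": [0, 0, 0], "rot": [0, 0, 0], "claw": -0.51}, {"translation": [0, 0, 0], "rot": [0, 0, 0], "claw": -0.51}, {"translation": [0, 0, 0], "rot": [0, 0, 0], "claw": -0.5}, {"translation": [0, 0, 0], "rot": [0, 0, 0], "claw": -0.5}, {"translation": [0, 0, 0], "rot": [0, 0, 0], "claw": -0.49}, {"translation": [0, 0, 0], "rot": [0, 0, 0], "claw": -0.49}, {"translation": [0, 0, 0], "rot": [0, 0, 0], "claw": -0.49}, {"translation": [0, 0, 0], "rot": [0, 0, 0], "claw": -0.49}])

```text
time: 9.0
ee_pos: [0.4766, 0.139, 0.0897]
tcp_rot: [1.836, 2.549, 0.0]
contact_force: [-2.4, 0.2, 5.5]
grip_width: 0.0638
grip_force: 26.1
```

send_rows(increments=[{"translation": [0, 0, -0.05], "rot": [0, 0, 0], "claw": -0.49}, {"translation": [0, 0, -0.12], "rot": [0, 0, 0], "claw": -0.49}, {"translation": [0, 0, -0.22], "rot": [0, 0, 0], "claw": -0.49}, {"translation": [0, 0, -0.34], "rot": [0, 0, 0], "claw": -0.49}, {"translation": [0, 0, -0.46], "rot": [0, 0, 0], "claw": -0.49}, {"translation": [0, 0, -0.58], "rot": [0, 0, 0], "claw": -0.49}, {"translation": [0, 0, -0.66], "rot": [0, 0, 0], "claw": -0.49}, {"translation": [0, 0, -0.7], "rot": [0, 0, 0], "claw": -0.49}])

```text
time: 9.8
ee_pos: [0.4772, 0.1391, 0.1964]
tcp_rot: [1.835, 2.547, 0.003]
contact_force: [-0.6, 0.6, -1.1]
grip_width: 0.0641
grip_force: 26.2
```

```bash
python3 - <<'E'
from h import *
st()
a=np.array([.4766,.139,.2,18.4]);b=np.array([.487,-.375,.17,18.4])
plan([a+(b-a)*i/4 for i in range(1,5)]+[(.487,-.375,.06,18.4),(.487,-.375,.023,18.4)])
cv2.imwrite('pics/l1.png',np.hstack([env.read_camera('side')[100:350,150:400,::-1]]))
E
```

```text
t 9.8 p [0.4772 0.1391 0.1964] yaw 18.45 tilt [ 0.003  0.001 -1.   ] F [-0.6  0.6 -1.1] w 0.0641 gf 26.171194184571505 q [ 0.22 -0.19  1.59 -0.    1.75 -0.11]
T [-0.817, -0.258, 0.026] R [0.0009, 0.0001, 0.0003]
T [-0.818, -0.254, 0.05] R [0.0, 0.0, 0.0]
T [-0.818, -0.254, 0.05] R [0.0, 0.0, 0.0]
T [-0.818, -0.254, 0.05] R [0.0, 0.0, 0.0]
T [0.0, 0.0, 0.733] R [0.0, 0.0, 0.0]
T [0.0, 0.0, 0.247] R [0.0, 0.0, 0.0]
```

View pics/l1.png

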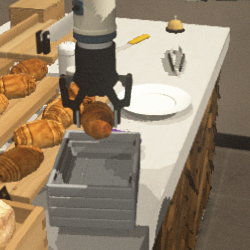

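The croissant hangs firmly in the fingers at (98,118) of the crop, clear of the tray. I'll carry it to the plate.

send_rows(increments=[{"translation": [-0.06, -0.02, 0], "rot": [0, 0, 0], "claw": -0.49}, {"translation": [-0.15, -0.05, 0], "rot": [0, 0, 0], "claw": -0.49}, {"translation": [-0.27, -0.08, 0.01], "rot": [0, 0, 0], "claw": -0.49}, {"translation": [-0.39, -0.12, 0.01], "rot": [0, 0, 0], "claw": -0.49}, {"translation": [-0.51, -0.16, 0.02], "rot": [0, 0, 0], "claw": -0.49}, {"translation": [-0.63, -0.2, 0.02], "rot": [0, 0, 0], "claw": -0.49}, {"translation": [-0.75, -0.23, 0.03], "rot": [0, 0, 0], "claw": -0.49}, {"translation": [-0.87, -0.27, 0.03], "rot": [0, 0, 0], "claw": -0.49}])

```text
time: 10.65
ee_pos: [0.4788, 0.0005, 0.1884]
tcp_rot: [-1.837, -2.547, 0.002]
contact_force: [-0.8, 0.3, -1.4]
grip_width: 0.0644
grip_force: 26.2
```

send_rows(increments=[{"translation": [-0.12, -0.04, 0], "rot": [0, 0, 0], "claw": -0.49}, {"translation": [-0.24, -0.07, 0], "rot": [0, 0, 0], "claw": -0.49}, {"translation": [-0.36, -0.11, 0.01], "rot": [0, 0, 0], "claw": -0.49}, {"translation": [-0.48, -0.15, 0.02], "rot": [0, 0, 0], "claw": -0.49}, {"translation": [-0.6, -0.19, 0.03], "rot": [0, 0, 0], "claw": -0.49}, {"translation": [-0.72, -0.22, 0.04], "rot": [0, 0, 0], "claw": -0.49}, {"translation": [-0.84, -0.26, 0.05], "rot": [0, 0, 0], "claw": -0.49}, {"translation": [-0.96, -0.3, 0.05], "rot": [0, 0, 0], "claw": -0.49}])

```text
time: 11.45
ee_pos: [0.4812, -0.1502, 0.1808]
tcp_rot: [-1.836, -2.546, 0.001]
contact_force: [-0.2, 0.1, -0.7]
grip_width: 0.064
grip_force: 26.2
```

send_rows(increments=[{"translation": [-0.12, -0.04, 0], "rot": [0, 0, 0], "claw": -0.49}, {"translation": [-0.24, -0.07, 0], "rot": [0, 0, 0], "claw": -0.49}, {"translation": [-0.36, -0.11, 0.01], "rot": [0, 0, 0], "claw": -0.49}, {"translation": [-0.48, -0.15, 0.02], "rot": [0, 0, 0], "claw": -0.49}, {"translation": [-0.6, -0.19, 0.03], "rot": [0, 0, 0], "claw": -0.49}, {"translation": [-0.72, -0.22, 0.04], "rot": [0, 0, 0], "claw": -0.49}, {"translation": [-0.84, -0.26, 0.05], "rot": [0, 0, 0], "claw": -0.49}, {"translation": [-0.96, -0.3, 0.05], "rot": [0, 0, 0], "claw": -0.49}])

```text
time: 12.25
ee_pos: [0.4848, -0.3008, 0.174]
tcp_rot: [-1.836, -2.548, 0.0]
contact_force: [-0.6, 0.0, -0.3]
grip_width: 0.064
grip_force: 26.2
```

```bash
python3 - <<'E'
from h import *
st()
plan([(.487,-.375,.17,18.4),(.487,-.375,.06,18.4),(.487,-.375,.023,18.4)])
E
```

```text
t 12.25 p [ 0.4848 -0.3008  0.174 ] yaw 18.44 tilt [-0.001  0.001 -1.   ] F [-0.6  0.  -0.3] w 0.064 gf 26.169069847092032 q [-0.61  0.01  1.44 -0.    1.7  -0.94]
T [-0.474, -0.143, 0.027] R [-0.0002, -0.0003, 0.0002]
T [0.0, 0.0, 0.733] R [0.0, 0.0, 0.0]
T [0.0, 0.0, 0.247] R [0.0, 0.0, 0.0]
```

send_rows(increments=[{"translation": [-0.1, -0.03, 0.03], "rot": [0, 0, 0], "claw": -0.49}, {"translation": [-0.2, -0.06, 0.06], "rot": [0, 0, 0], "claw": -0.49}, {"translation": [-0.3, -0.09, 0.12], "rot": [0, 0, 0], "claw": -0.49}, {"translation": [-0.38, -0.11, 0.18], "rot": [0, 0, 0], "claw": -0.49}, {"translation": [-0.42, -0.13, 0.25], "rot": [0, 0, 0], "claw": -0.49}, {"translation": [-0.44, -0.13, 0.3], "rot": [0, 0, 0], "claw": -0.49}, {"translation": [-0.44, -0.13, 0.35], "rot": [0, 0, 0], "claw": -0.49}, {"translation": [-0.44, -0.13, 0.35], "rot": [0, 0, 0], "claw": -0.49}])

```text
time: 13.05
ee_pos: [0.4873, -0.3672, 0.1205]
tcp_rot: [-1.834, -2.547, -0.001]
contact_force: [0.4, -0.3, 0.3]
grip_width: 0.0641
grip_force: 26.2
```

```bash
python3 - <<'E'
from h import *
st()
plan([(.487,-.375,.04,18.4),(.487,-.375,.023,18.4)])
a=env.read_camera('top')[130:280,300:460,::-1];b=env.read_camera('side')[110:240,230:370,::-1]
f=lambda m:cv2.resize(m,(390,int(m.shape[0]*390/m.shape[1])),interpolation=cv2.INTER_CUBIC)
a,b=f(a),f(b);b=cv2.copyMakeBorder(b,0,a.shape[0]-b.shape[0],10,0,0);cv2.imwrite('pics/pl.png',np.hstack([a,b]))
E
```

```text
t 13.05 p [ 0.4873 -0.3672  0.1205] yaw 18.49 tilt [-0.002  0.002 -1.   ] F [ 0.4 -0.3  0.3] w 0.0641 gf 26.171430344693363 q [-0.7   0.13  1.4   0.    1.61 -1.02]
T [-0.05, -0.018, 0.537] R [-0.0004, -0.0008, 0.0005]
T [0.0, 0.0, 0.113] R [0.0, 0.0, 0.0]
```

View pics/pl.png

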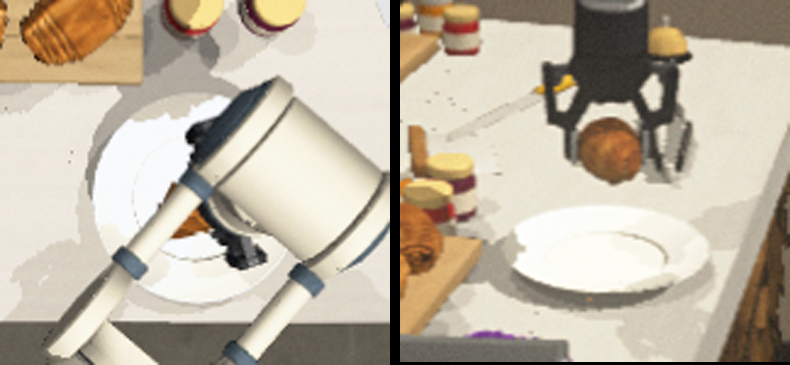

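The croissant hangs over the middle of the plate in both views (plate centre at (608,252), croissant at (610,150) above it in the side crop). I'll lower it.

send_rows(increments=[{"translation": [-0.03, -0.01, 0.09], "rot": [0, 0, 0], "claw": -0.49}, {"translation": [-0.05, -0.02, 0.19], "rot": [0, 0, 0], "claw": -0.49}, {"translation": [-0.05, -0.02, 0.29], "rot": [0, 0, 0], "claw": -0.49}, {"translation": [-0.05, -0.02, 0.38], "rot": [0, 0, 0], "claw": -0.49}, {"translation": [-0.05, -0.02, 0.45], "rot": [0, 0, 0], "claw": -0.49}, {"translation": [-0.05, -0.02, 0.5], "rot": [0, 0, 0], "claw": -0.49}, {"translation": [-0.05, -0.02, 0.52], "rot": [0, 0, 0], "claw": -0.49}, {"translation": [-0.05, -0.02, 0.52], "rot": [0, 0, 0], "claw": -0.49}])

```text
time: 13.95
ee_pos: [0.4872, -0.376, 0.0439]
tcp_rot: [-1.836, -2.549, -0.0]
contact_force: [-0.7, 0.2, -0.1]
grip_width: 0.064
grip_force: 26.2
```

```bash
python3 - <<'E'
from h import *
st()
plan([(.487,-.375,.023,18.4)])
E
```

```text
t 13.95 p [ 0.4872 -0.376   0.0439] yaw 18.46 tilt [-0.  0. -1.] F [-0.7  0.2 -0.1] w 0.064 gf 26.17380036972463 q [-0.71  0.18  1.48 -0.    1.48 -1.03]
T [0.007, 0.001, 0.14] R [-0.0001, -0.0001, 0.0003]
```

send_rows(increments=[{"translation": [0, 0, 0.03], "rot": [0, 0, 0], "claw": -0.49}, {"translation": [0, 0, 0.06], "rot": [0, 0, 0], "claw": -0.49}, {"translation": [0, 0, 0.09], "rot": [0, 0, 0], "claw": -0.49}, {"translation": [0, 0, 0.11], "rot": [0, 0, 0], "claw": -0.49}, {"translation": [0, 0, 0.13], "rot": [0, 0, 0], "claw": -0.49}, {"translation": [0, 0, 0.14], "rot": [0, 0, 0], "claw": -0.49}, {"translation": [0, 0, 0.14], "rot": [0, 0, 0], "claw": -0.49}, {"translation": [0, 0, 0.14], "rot": [0, 0, 0], "claw": -0.49}])

```text
time: 14.75
ee_pos: [0.4873, -0.3762, 0.0234]
tcp_rot: [1.836, 2.549, -0.0]
contact_force: [0.3, 0.2, -0.3]
grip_width: 0.0642
grip_force: 26.2
```

send_rows(increments=[{"translation": [0, 0, 0.005], "rot": [0, 0, 0], "claw": -0.49}, {"translation": [0, 0, 0.01], "rot": [0, 0, 0], "claw": -0.49}, {"translation": [0, 0, 0.015], "rot": [0, 0, 0], "claw": -0.49}, {"translation": [0, 0, 0.015], "rot": [0, 0, 0], "claw": -0.49}, {"translation": [0, 0, 0.015], "rot": [0, 0, 0], "claw": -0.51}, {"translation": [0, 0, 0.015], "rot": [0, 0, 0], "claw": -0.53}, {"translation": [0, 0, 0.015], "rot": [0, 0, 0], "claw": -0.55}, {"translation": [0, 0, 0.015], "rot": [0, 0, 0], "claw": -0.57}])

```text
time: 15.55
ee_pos: [0.4873, -0.3762, 0.0212]
tcp_rot: [1.836, 2.549, -0.0]
contact_force: [0.5, 0.2, 0.6]
grip_width: 0.0668
grip_force: 0.0
```

send_rows(increments=[{"translation": [0, 0, 0], "rot": [0, 0, 0], "claw": -0.6}, {"translation": [0, 0, 0], "rot": [0, 0, 0], "claw": -0.65}, {"translation": [0, 0, 0], "rot": [0, 0, 0], "claw": -0.72}, {"translation": [0, 0, 0], "rot": [0, 0, 0], "claw": -0.8}, {"translation": [0, 0, 0], "rot": [0, 0, 0], "claw": -0.9}, {"translation": [0, 0, 0], "rot": [0, 0, 0], "claw": -0.9}, {"translation": [0, 0, 0], "rot": [0, 0, 0], "claw": -0.9}, {"translation": [0, 0, 0], "rot": [0, 0, 0], "claw": -0.9}])

```text
time: 16.35
ee_pos: [0.4872, -0.3762, 0.021]
tcp_rot: [-1.836, -2.549, 0.0]
contact_force: [-0.2, 0.1, -0.2]
grip_width: 0.0809
grip_force: 0.0
```

send_rows(increments=[{"translation": [0, 0, -0.05], "rot": [0, 0, 0], "claw": -0.9}, {"translation": [0, 0, -0.12], "rot": [0, 0, 0], "claw": -0.9}, {"translation": [0, 0, -0.25], "rot": [0, 0, 0], "claw": -0.9}, {"translation": [0, 0, -0.4], "rot": [0, 0, 0], "claw": -0.9}, {"translation": [0, 0, -0.6], "rot": [0, 0, 0], "claw": -0.9}, {"translation": [0, 0, -0.8], "rot": [0, 0, 0], "claw": -0.9}, {"translation": [0, 0, -1], "rot": [0, 0, 0], "claw": -0.9}, {"translation": [0, 0, -1], "rot": [0, 0, 0], "claw": -0.9}])

```text
time: 17.15
ee_pos: [0.4889, -0.3776, 0.1786]
tcp_rot: [1.83, 2.54, -0.002]
contact_force: [0.4, -0.2, -0.2]
grip_width: 0.081
grip_force: 0.0
```

```bash
python3 - <<'E'
from h import *
st()
a=np.array([.4889,-.3776,.1786,18.4]);b=np.array([.4229,.0298,.2,13.2])
plan([a+(b-a)*i/3 for i in range(1,4)])
E
```

```text
t 17.15 p [ 0.4889 -0.3776  0.1786] yaw 18.46 tilt [ 0.008 -0.007 -1.   ] F [ 0.4 -0.2 -0.2] w 0.081 gf 0.0 q [-0.71  0.13  1.31  0.    1.7  -1.03]
T [0.904, 0.148, -0.055] R [0.0018, 0.003, 0.01]
T [0.909, 0.119, -0.048] R [0.0, 0.0, 0.0096]
T [0.913, 0.092, -0.048] R [0.0, 0.0, 0.0096]
```

send_rows(increments=[{"translation": [0.2, 0.03, -0.05], "rot": [0, 0, 0.01], "claw": -0.5}, {"translation": [0.4, 0.06, -0.05], "rot": [0, 0, 0.01], "claw": 0}, {"translation": [0.6, 0.09, -0.05], "rot": [0, 0, 0.01], "claw": 0.5}, {"translation": [0.8, 0.12, -0.05], "rot": [0, 0, 0.01], "claw": 0.76}, {"translation": [0.9, 0.15, -0.05], "rot": [0, 0, 0.01], "claw": 0.76}, {"translation": [0.9, 0.15, -0.05], "rot": [0, 0, 0.01], "claw": 0.76}, {"translation": [0.9, 0.15, -0.05], "rot": [0, 0, 0.01], "claw": 0.76}, {"translation": [0.9, 0.15, -0.05], "rot": [0, 0, 0.01], "claw": 0.76}])

```text
time: 17.95
ee_pos: [0.4659, -0.2419, 0.1784]
tcp_rot: [1.877, 2.519, -0.001]
contact_force: [-0.6, 0.0, 0.2]
grip_width: 0.0104
grip_force: 0.0
```

send_rows(increments=[{"translation": [0.2, 0.03, -0.05], "rot": [0, 0, 0.01], "claw": 0.76}, {"translation": [0.4, 0.06, -0.05], "rot": [0, 0, 0.01], "claw": 0.76}, {"translation": [0.6, 0.09, -0.05], "rot": [0, 0, 0.01], "claw": 0.76}, {"translation": [0.8, 0.12, -0.05], "rot": [0, 0, 0.01], "claw": 0.76}, {"translation": [0.9, 0.12, -0.05], "rot": [0, 0, 0.01], "claw": 0.76}, {"translation": [0.9, 0.12, -0.05], "rot": [0, 0, 0.01], "claw": 0.76}, {"translation": [0.9, 0.12, -0.05], "rot": [0, 0, 0.01], "claw": 0.76}, {"translation": [0.9, 0.12, -0.05], "rot": [0, 0, 0.01], "claw": 0.76}])

```text
time: 18.75
ee_pos: [0.4446, -0.1076, 0.1859]
tcp_rot: [1.917, 2.489, -0.001]
contact_force: [0.2, -0.0, -0.2]
grip_width: 0.0105
grip_force: 0.0
```

```bash
python3 - <<'E'
from h import *
st()
plan([(.4229,.0298,.2,13.2)])
E
```

```text
t 18.75 p [ 0.4446 -0.1076  0.1859] yaw 14.78 tilt [-0. -0. -1.] F [ 0.2 -0.  -0.2] w 0.0105 gf 0.0 q [-0.31 -0.3   1.7  -0.    1.75 -0.57]
T [0.923, 0.094, -0.094] R [-0.0001, 0.0001, 0.0088]
```

send_rows(increments=[{"translation": [0.2, 0.02, -0.05], "rot": [0, 0, 0.009], "claw": 0.76}, {"translation": [0.4, 0.04, -0.09], "rot": [0, 0, 0.009], "claw": 0.76}, {"translation": [0.6, 0.06, -0.09], "rot": [0, 0, 0.009], "claw": 0.76}, {"translation": [0.8, 0.09, -0.09], "rot": [0, 0, 0.009], "claw": 0.76}, {"translation": [0.92, 0.09, -0.09], "rot": [0, 0, 0.009], "claw": 0.76}, {"translation": [0.92, 0.09, -0.09], "rot": [0, 0, 0.009], "claw": 0.76}, {"translation": [0.92, 0.09, -0.09], "rot": [0, 0, 0.009], "claw": 0.76}, {"translation": [0.92, 0.09, -0.09], "rot": [0, 0, 0.009], "claw": 0.76}])

```text
time: 19.55
ee_pos: [0.4224, 0.0293, 0.1994]
tcp_rot: [1.952, 2.461, -0.001]
contact_force: [-0.3, 0.4, -0.7]
grip_width: 0.0105
grip_force: 0.0
```

```bash
python3 - <<'E'
from h import *
st()
T=env.read_camera('top')[:,:,::-1];S=env.read_camera('side')[:,:,::-1];cv2.imwrite('pics/T2.png',T);cv2.imwrite('pics/S2.png',S)
s=env.observe();c=env.get_calibration('side')
K=np.array([[c['fx'],0,c['cx']],[0,c['fy'],c['cy']],[0,0,1.]])
p=s['ee_pos'];P=np.array([p,p-[0,0,.011],p-[0,0,.024]])
print('TCP, tip(11), tip(24) px',cv2.projectPoints(P,np.ravel(c['rvec']),np.ravel(c['tvec']),K,np.array([c['k1'],0,0,0.]))[0].reshape(-1,2).round(1).tolist())
def f(m,w): return cv2.resize(m,(w,int(m.shape[0]*w/m.shape[1])),interpolation=cv2.INTER_CUBIC)
a=f(S[140:300,180:310],440)
for j in range(0,160,10): cv2.line(a,(0,int(j*440/130)),(14 if j%50==0 else 6,int(j*440/130)),(0,0,255),1)
b=f(T[150:270,320:440],340);b=cv2.copyMakeBorder(b,0,a.shape[0]-b.shape[0],10,0,0);cv2.imwrite('pics/m2.png',np.hstack([a,b]))
E
```

```text
t 19.55 p [0.4224 0.0293 0.1994] yaw 13.15 tilt [-0. -0. -1.] F [-0.3  0.4 -0.7] w 0.0105 gf 0.0 q [-0.01 -0.4   1.75 -0.    1.79 -0.24]
TCP, tip(11), tip(24) px [[289.2, 203.0], [289.2, 207.7], [289.2, 213.3]]
```

View pics/m2.png

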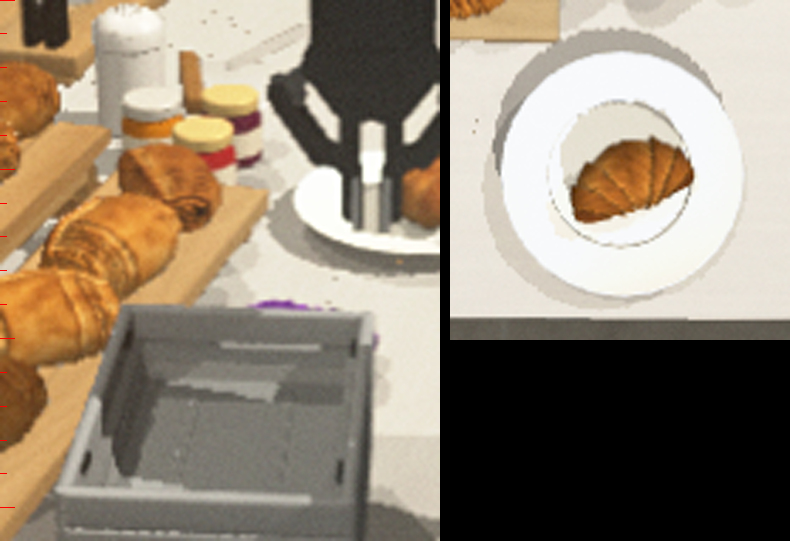

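Shut, the fingertips sit at side row about 208, which is exactly 11 mm ahead of the TCP. The croissant rests on the plate within about 8 mm of its middle. I'll open part way and go down over the near corner of the rim.

send_rows(increments=[{"translation": [0, 0, 0.05], "rot": [0, 0, 0], "claw": -0.05}, {"translation": [0, 0, 0.1], "rot": [0, 0, 0], "claw": -0.05}, {"translation": [0, 0, 0.2], "rot": [0, 0, 0], "claw": -0.05}, {"translation": [0, 0, 0.3], "rot": [0, 0, 0], "claw": -0.05}, {"translation": [0, 0, 0.4], "rot": [0, 0, 0], "claw": -0.05}, {"translation": [0, 0, 0.5], "rot": [0, 0, 0], "claw": -0.05}, {"translation": [0, 0, 0.57], "rot": [0, 0, 0], "claw": -0.05}, {"translation": [0, 0, 0.57], "rot": [0, 0, 0], "claw": -0.05}])

```text
time: 20.45
ee_pos: [0.421, 0.0304, 0.1118]
tcp_rot: [-1.949, -2.461, 0.003]
contact_force: [0.8, 0.2, -0.2]
grip_width: 0.0444
grip_force: 0.0
```

```bash
python3 - <<'E'
from h import *
st();plan([(.4229,.0298,.113,13.2)])
S=env.read_camera('side')[200:310,190:310,::-1];cv2.imwrite('pics/d.png',cv2.resize(S,None,fx=5,fy=5,interpolation=cv2.INTER_CUBIC))
E
```

```text
t 20.45 p [0.421  0.0304 0.1118] yaw 13.24 tilt [-0.003  0.    -1.   ] F [ 0.8  0.2 -0.2] w 0.0444 gf 0.0 q [-0.01 -0.39  1.9   0.    1.64 -0.24]
T [-0.007, 0.011, -0.008] R [-0.0011, -0.0003, 0.0002]
```

View pics/d.png

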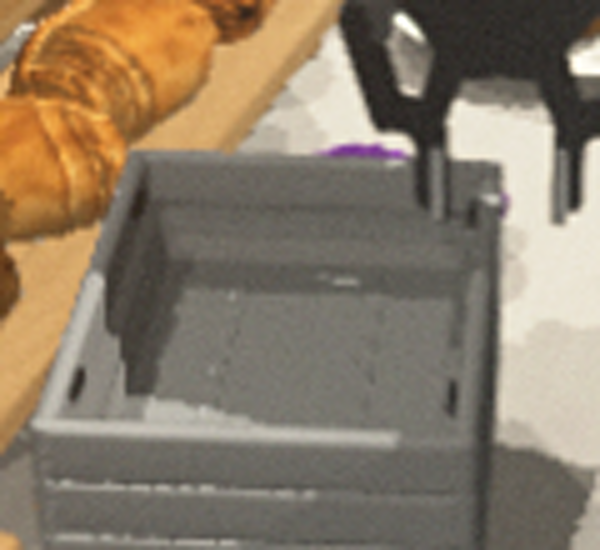

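The rim (centre x≈487) lies between the fingers (445 and 557), about 5 mm to the +x side of their middle. I'll shift 4.5 mm along tool y and close.

send_rows(increments=[{"translation": [0, 0.015, -0.008], "rot": [-0.001, 0, 0], "claw": -0.05}, {"translation": [0, 0.03, -0.008], "rot": [-0.001, 0, 0], "claw": -0.05}, {"translation": [0, 0.03, -0.008], "rot": [-0.001, 0, 0], "claw": 0.2}, {"translation": [0, 0.03, -0.008], "rot": [-0.001, 0, 0], "claw": 0.4}, {"translation": [0, 0.03, -0.008], "rot": [-0.001, 0, 0], "claw": 0.55}, {"translation": [0, 0.03, -0.008], "rot": [-0.001, 0, 0], "claw": 0.65}, {"translation": [0, 0.03, -0.008], "rot": [-0.001, 0, 0], "claw": 0.7}, {"translation": [0, 0.03, -0.008], "rot": [-0.001, 0, 0], "claw": 0.72}])

```text
time: 21.3
ee_pos: [0.4261, 0.0313, 0.1152]
tcp_rot: [1.95, 2.461, 0.003]
contact_force: [-2.0, -0.9, 2.7]
grip_width: 0.012
grip_force: 1.3
```

send_rows(increments=[{"translation": [0, 0, 0], "rot": [0, 0, 0], "claw": 0.76}, {"translation": [0, 0, 0], "rot": [0, 0, 0], "claw": 0.8}, {"translation": [0, 0, 0], "rot": [0, 0, 0], "claw": 0.9}, {"translation": [0, 0, 0], "rot": [0, 0, 0], "claw": 1}, {"translation": [0, 0, 0], "rot": [0, 0, 0], "claw": 1}, {"translation": [0, 0, 0], "rot": [0, 0, 0], "claw": 1}, {"translation": [0, 0, 0], "rot": [0, 0, 0], "claw": 1}, {"translation": [0, 0, 0], "rot": [0, 0, 0], "claw": 1}])

```text
time: 22.1
ee_pos: [0.4261, 0.0312, 0.1155]
tcp_rot: [1.95, 2.461, 0.003]
contact_force: [-5.5, -2.2, 4.2]
grip_width: 0.0083
grip_force: 59.7
```

```bash
cat >> h.py <<'E'
def tilt(deg,piv,ax,up=0.,extra=()):
    """rotate current pose about the world axis through piv by deg, then raise"""
    s=env.observe();M=R.from_rotvec(s['tcp_rot']).as_matrix();p=s['ee_pos']
    for d,u in zip(deg,up):
        Q=R.from_rotvec(np.radians(d)*ax);t=piv+Q.apply(p-piv)+[0,0,u]
        print(d,u,'T',(M.T@(t-p)/.15).round(4).tolist(),'R',(R.from_matrix(M.T@(Q.as_matrix()@M)).as_rotvec()/np.pi).round(4).tolist(),'z',t[2].round(4))
E
python3 - <<'E'
from h import *
st()
c=np.array([.479,.134,.0]);u=np.array([-.2284,.9736,0]);v=np.array([.9736,.2284,0])
far=c+.11*u+.083*v+[0,0,.096];d=far-(c-.11*u-.083*v);d[2]=0;d/=np.linalg.norm(d)
ax=np.cross(d,[0,0,1])  # check sign: corner must rise
print('far',far,'ax',ax)
s=1 if R.from_rotvec(.05*ax).apply(-d)[2]>0 else -1
tilt(np.arange(1,9),far,s*ax,[0]*8)
E
```

```text
t 22.1 p [0.4261 0.0312 0.1155] yaw 13.22 tilt [ 0.002  0.    -1.   ] F [-5.5 -2.2  4.2] w 0.0083 gf 59.705641865730286 q [-0.01 -0.38  1.88  0.    1.64 -0.24]
far [0.5346848 0.2600532 0.096    ] ax [ 0.91472181 -0.40408416  0.        ]
1 0 T [0.002, 0.0016, -0.0294] R [0.0033, -0.0044, -0.0] z 0.1199
2 0 T [0.0044, 0.0035, -0.0588] R [0.0067, -0.0089, -0.0] z 0.1243
3 0 T [0.0072, 0.0057, -0.0882] R [0.01, -0.0133, -0.0] z 0.1287
4 0 T [0.0105, 0.0082, -0.1174] R [0.0134, -0.0177, -0.0] z 0.1331
5 0 T [0.0141, 0.011, -0.1466] R [0.0167, -0.0222, -0.0001] z 0.1375
6 0 T [0.0182, 0.0142, -0.1757] R [0.0201, -0.0266, -0.0001] z 0.1418
7 0 T [0.0226, 0.0176, -0.2047] R [0.0234, -0.031, -0.0001] z 0.1462
8 0 T [0.0275, 0.0213, -0.2336] R [0.0268, -0.0355, -0.0001] z 0.1505
```

send_rows(increments=[{"translation": [0.001, 0.001, -0.015], "rot": [0.0017, -0.0022, 0], "claw": 1}, {"translation": [0.002, 0.002, -0.029], "rot": [0.0033, -0.0044, 0], "claw": 1}, {"translation": [0.003, 0.003, -0.044], "rot": [0.005, -0.0066, 0], "claw": 1}, {"translation": [0.004, 0.004, -0.059], "rot": [0.0067, -0.0089, 0], "claw": 1}, {"translation": [0.006, 0.005, -0.074], "rot": [0.0083, -0.011, 0], "claw": 1}, {"translation": [0.007, 0.006, -0.088], "rot": [0.01, -0.0133, 0], "claw": 1}, {"translation": [0.009, 0.007, -0.103], "rot": [0.0117, -0.0155, 0], "claw": 1}, {"translation": [0.01, 0.008, -0.117], "rot": [0.0134, -0.0177, 0], "claw": 1}])

```text
time: 22.9
ee_pos: [0.4274, 0.0332, 0.1335]
tcp_rot: [1.937, 2.446, -0.102]
contact_force: [-1.8, -2.0, -1.3]
grip_width: 0.0086
grip_force: 59.1
```

```bash
python3 - <<'E'
from h import *
st()
S=env.read_camera('side')[200:330,180:310,::-1];cv2.imwrite('pics/e.png',cv2.resize(S,None,fx=4,fy=4,interpolation=cv2.INTER_CUBIC))
ax=np.array([.9147,-.4041,0]);far=np.array([.5347,.26,.096])
tilt(np.arange(1,6),far,-ax if R.from_rotvec(.05*ax).apply([-.4,-.9,0])[2]<0 else ax,[0]*5)
E
```

```text
t 22.9 p [0.4274 0.0332 0.1335] yaw 13.18 tilt [-0.025 -0.064 -0.998] F [-1.8 -2.  -1.3] w 0.0086 gf 59.057053327560425 q [ 0.05 -0.35  1.83 -0.06  1.69 -0.19]
1 0 T [0.002, 0.0017, -0.0294] R [0.0033, -0.0044, -0.0] z 0.1381
2 0 T [0.0045, 0.0036, -0.0587] R [0.0067, -0.0089, -0.0] z 0.1425
3 0 T [0.0074, 0.0059, -0.088] R [0.01, -0.0133, -0.0001] z 0.1468
4 0 T [0.0106, 0.0085, -0.1172] R [0.0134, -0.0177, -0.0001] z 0.1511
5 0 T [0.0143, 0.0114, -0.1464] R [0.0167, -0.0222, -0.0001] z 0.1554
```

View pics/e.png

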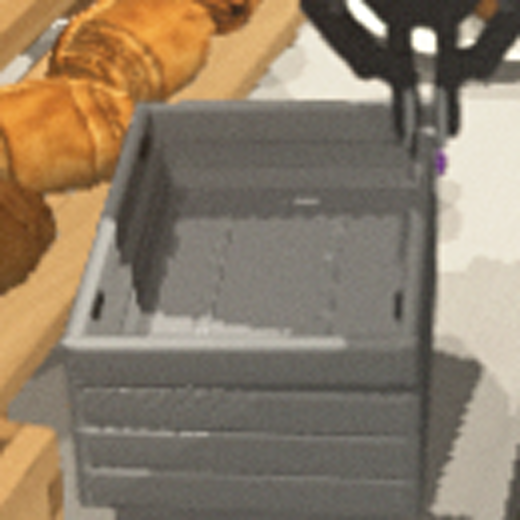

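The tray's −y edge has risen about 4.6 px (some 12 mm at the far-left corner), while the +y edge and the lower trays are unchanged, so the peel works. I'll continue.

send_rows(increments=[{"translation": [0.001, 0.001, -0.015], "rot": [0.0017, -0.0022, 0], "claw": 1}, {"translation": [0.002, 0.002, -0.029], "rot": [0.0033, -0.0044, 0], "claw": 1}, {"translation": [0.003, 0.003, -0.044], "rot": [0.005, -0.0066, 0], "claw": 1}, {"translation": [0.004, 0.004, -0.059], "rot": [0.0067, -0.0089, 0], "claw": 1}, {"translation": [0.006, 0.005, -0.074], "rot": [0.0083, -0.011, 0], "claw": 1}, {"translation": [0.007, 0.006, -0.088], "rot": [0.01, -0.0133, 0], "claw": 1}, {"translation": [0.009, 0.007, -0.103], "rot": [0.0117, -0.0155, 0], "claw": 1}, {"translation": [0.01, 0.008, -0.117], "rot": [0.0134, -0.0177, 0], "claw": 1}])

```text
time: 23.75
ee_pos: [0.4286, 0.0361, 0.1504]
tcp_rot: [1.923, 2.428, -0.206]
contact_force: [-2.7, -0.7, -1.8]
grip_width: 0.0087
grip_force: 59.1
```

```bash
python3 - <<'E'
from h import *
st()
s=env.observe();M=R.from_rotvec(s['tcp_rot']).as_matrix()
print('world z in tool', (M.T@[0,0,.15]/.15).round(3), s['torque'].round(2))
E
```

```text
t 23.75 p [0.4286 0.0361 0.1504] yaw 12.98 tilt [-0.053 -0.127 -0.99 ] F [-2.7 -0.7 -1.8] w 0.0087 gf 59.095653891563416 q [ 0.1  -0.31  1.77 -0.12  1.75 -0.15]
world z in tool [-0.111 -0.081 -0.99 ] [-0.09  0.36  0.13]
```

send_rows(increments=[{"translation": [-0.002, -0.002, -0.02], "rot": [0, 0, 0], "claw": 1}, {"translation": [-0.004, -0.003, -0.04], "rot": [0, 0, 0], "claw": 1}, {"translation": [-0.007, -0.005, -0.06], "rot": [0, 0, 0], "claw": 1}, {"translation": [-0.009, -0.006, -0.08], "rot": [0, 0, 0], "claw": 1}, {"translation": [-0.012, -0.009, -0.11], "rot": [0, 0, 0], "claw": 1}, {"translation": [-0.016, -0.012, -0.15], "rot": [0, 0, 0], "claw": 1}, {"translation": [-0.022, -0.016, -0.2], "rot": [0, 0, 0], "claw": 1}, {"translation": [-0.028, -0.02, -0.25], "rot": [0, 0, 0], "claw": 1}])

```text
time: 24.55
ee_pos: [0.4286, 0.036, 0.1889]
tcp_rot: [1.924, 2.428, -0.205]
contact_force: [-0.4, 0.4, -2.2]
grip_width: 0.0083
grip_force: 59.0
```

```bash
python3 - <<'E'
from h import *
st();print(env.observe()['torque'].round(2))
plan([(.428,.036,.30,13.2)])
cv2.imwrite('pics/x1.png',env.read_camera('side')[100:350,150:400,::-1])
E
```

```text
t 24.55 p [0.4286 0.036  0.1889] yaw 12.96 tilt [-0.053 -0.126 -0.991] F [-0.4  0.4 -2.2] w 0.0083 gf 59.022154903505 q [ 0.1  -0.31  1.71 -0.12  1.81 -0.16]
[-0.14  0.12  0.03]
T [-0.081, -0.063, -0.734] R [-0.0256, 0.0354, 0.0001]
```

View pics/x1.png

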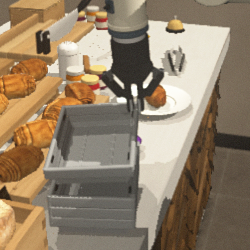

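The tray hangs free and tilted above the lower trays, which stand in place. The wrist carries about 2.2 N, the tray's weight. That makes eleven pictures viewed, one over the limit of ten, so I'll view no more and use only numbers from here.

send_rows(increments=[{"translation": [-0.01, -0.01, -0.09], "rot": [-0.0015, 0.002, 0], "claw": 1}, {"translation": [-0.02, -0.02, -0.2], "rot": [-0.004, 0.006, 0], "claw": 1}, {"translation": [-0.03, -0.03, -0.31], "rot": [-0.0085, 0.012, 0], "claw": 1}, {"translation": [-0.05, -0.04, -0.42], "rot": [-0.013, 0.018, 0], "claw": 1}, {"translation": [-0.06, -0.05, -0.53], "rot": [-0.017, 0.024, 0], "claw": 1}, {"translation": [-0.07, -0.06, -0.63], "rot": [-0.021, 0.03, 0], "claw": 1}, {"translation": [-0.08, -0.06, -0.7], "rot": [-0.024, 0.034, 0], "claw": 1}, {"translation": [-0.08, -0.06, -0.73], "rot": [-0.0256, 0.0354, 0], "claw": 1}])

```text
time: 25.4
ee_pos: [0.4287, 0.0358, 0.3002]
tcp_rot: [1.951, 2.461, 0.002]
contact_force: [-0.4, -0.7, -2.8]
grip_width: 0.0084
grip_force: 59.0
```

send_rows(increments=[{"translation": [0, 0, 0], "rot": [0, 0, 0], "claw": 1}, {"translation": [0, 0, 0], "rot": [0, 0, 0], "claw": 1}, {"translation": [0, 0, 0], "rot": [0, 0, 0], "claw": 1}, {"translation": [0, 0, 0], "rot": [0, 0, 0], "claw": 1}, {"translation": [0, 0, 0], "rot": [0, 0, 0], "claw": 1}, {"translation": [0, 0, 0], "rot": [0, 0, 0], "claw": 1}, {"translation": [0, 0, 0], "rot": [0, 0, 0], "claw": 1}, {"translation": [0, 0, 0], "rot": [0, 0, 0], "claw": 1}])

```text
time: 26.2
ee_pos: [0.4284, 0.0362, 0.2986]
tcp_rot: [-1.951, -2.462, 0.001]
contact_force: [0.3, 0.6, -2.3]
grip_width: 0.0084
grip_force: 59.0
```

```bash
python3 - <<'E'
from h import *
st();s=env.observe();print(s['torque'].round(2))
# side picture before/after: grey mask of lifted tray, polygon corners
S=env.read_camera('side')[:,:,::-1];T=env.read_camera('top')[:,:,::-1];cv2.imwrite('pics/S9.png',S);cv2.imwrite('pics/T9.png',T)
for n,im in(('side',S),('top',T)):
    h=cv2.cvtColor(im,cv2.COLOR_BGR2HSV);m=cv2.inRange(h,(0,0,50),(180,28,165))
    x0,y0,x1,y1=(170,120,310,345) if n=='side' else (90,140,260,260)
    k=np.zeros_like(m);k[y0:y1,x0:x1]=m[y0:y1,x0:x1];k=cv2.morphologyEx(k,cv2.MORPH_OPEN,np.ones((3,3)))
    c=max(cv2.findContours(k,0,2)[0],key=cv2.contourArea);q=cv2.approxPolyDP(cv2.convexHull(c),5,True)
    print(n,cv2.contourArea(c),q.reshape(-1,2).tolist())
# predicted rim corners if level & rigid in the hand
cc=np.array([.479,.134,.12]);u=np.array([-.2284,.9736,0]);v=np.array([.9736,.2284,0])
off=s['ee_pos']-np.array([.4261,.0312,.1155]);print('off',off)
P=np.array([cc+off+a*.11*u+b*.083*v for a,b in((1,1),(-1,1),(-1,-1),(1,-1))])
for n in('side','top'):
    c=env.get_calibration(n);K=np.array([[c['fx'],0,c['cx']],[0,c['fy'],c['cy']],[0,0,1.]])
    print(n,'pred rim, then 24 below',[cv2.projectPoints(X,np.ravel(c['rvec']),np.ravel(c['tvec']),K,np.array([c['k1'],0,0,0.]))[0].reshape(-1,2).round(0).tolist() for X in(P,P-[0,0,.024])])
E
```

```text
t 26.2 p [0.4284 0.0362 0.2986] yaw 13.22 tilt [-0.001 -0.    -1.   ] F [ 0.3  0.6 -2.3] w 0.0084 gf 59.03510045958683 q [ 0.01 -0.34  1.53 -0.    1.96 -0.23]
[-0.27  0.15 -0.05]
side 4775.0 [[286, 243], [284, 327], [265, 333], [220, 323], [223, 249]]
top 4008.0 [[214, 165], [225, 235], [106, 254], [93, 182], [129, 159], [190, 156]]
off [0.00230872 0.00498113 0.18305218]
side pred rim, then 24 below [[[186.0, 197.0], [209.0, 152.0], [290.0, 153.0], [285.0, 199.0]], [[187.0, 210.0], [210.0, 163.0], [290.0, 164.0], [285.0, 212.0]]]
top pred rim, then 24 below [[[86.0, 180.0], [192.0, 155.0], [210.0, 237.0], [103.0, 261.0]], [[90.0, 181.0], [194.0, 157.0], [211.0, 237.0], [107.0, 260.0]]]
```

```bash
python3 - <<'E'
from h import *
S=cv2.imread('pics/S9.png');g=cv2.cvtColor(S,cv2.COLOR_BGR2GRAY)
for x in (195,205,220,240,260,275,283): print(x,g[186:262:2,x].tolist())
S2=cv2.imread('pics/S2.png');D=cv2.absdiff(S,S2).max(2)>25
D=cv2.morphologyEx(D.astype(np.uint8),cv2.MORPH_OPEN,np.ones((3,3)))
print('first changed col per row',[(r,int(np.argmax(D[r,160:300]))+160) for r in range(140,250,6)])
h=cv2.cvtColor(S,cv2.COLOR_BGR2HSV)
for x in (195,220,250): print('sat',x,h[186:262:4,x,1].tolist())
E
```

```text
195 [187, 161, 78, 43, 65, 181, 174, 115, 109, 112, 106, 101, 96, 151, 132, 103, 107, 141, 134, 131, 144, 157, 165, 158, 141, 137, 134, 152, 138, 119, 95, 131, 173, 176, 177, 177, 176, 179]
205 [144, 138, 138, 137, 140, 186, 179, 113, 114, 108, 106, 97, 95, 97, 93, 95, 99, 138, 153, 158, 128, 113, 142, 166, 170, 165, 151, 132, 107, 89, 175, 175, 179, 186, 185, 181, 180, 179]
220 [125, 122, 122, 122, 141, 175, 182, 113, 115, 113, 107, 102, 91, 94, 94, 94, 100, 118, 84, 96, 162, 178, 180, 182, 184, 182, 177, 199, 124, 105, 103, 95, 166, 148, 99, 93, 83, 70]
240 [122, 118, 123, 126, 126, 170, 186, 117, 114, 113, 110, 106, 90, 102, 96, 95, 108, 165, 152, 156, 152, 184, 185, 186, 183, 201, 234, 199, 148, 113, 111, 105, 126, 116, 107, 115, 127, 133]
260 [122, 131, 121, 123, 116, 128, 191, 131, 119, 114, 115, 112, 98, 101, 96, 96, 94, 238, 234, 233, 234, 198, 88, 95, 100, 88, 84, 116, 156, 108, 107, 103, 113, 136, 99, 109, 118, 116]
275 [130, 127, 125, 124, 124, 131, 193, 139, 116, 112, 113, 116, 104, 98, 120, 127, 145, 222, 233, 232, 233, 233, 230, 115, 89, 77, 77, 109, 163, 108, 109, 100, 99, 85, 101, 100, 106, 101]
283 [197, 196, 193, 186, 180, 177, 179, 149, 158, 154, 178, 225, 247, 162, 104, 113, 133, 197, 235, 233, 234, 234, 233, 229, 115, 86, 97, 113, 167, 105, 103, 99, 54, 48, 53, 99, 103, 105]
first changed col per row [(140, 266), (146, 271), (152, 216), (158, 206), (164, 202), (170, 200), (176, 196), (182, 193), (188, 190), (194, 187), (200, 185), (206, 186), (212, 196), (218, 198), (224, 160), (230, 215), (236, 167), (242, 168), (248, 209)]
sat 195 [21, 49, 60, 24, 35, 32, 56, 192, 178, 198, 196, 187, 191, 190, 161, 163, 128, 132, 117]
sat 220 [28, 28, 27, 20, 24, 34, 27, 26, 62, 184, 108, 125, 122, 127, 27, 31, 21, 34, 29]
sat 250 [24, 25, 25, 17, 17, 23, 31, 20, 24, 31, 32, 29, 155, 139, 24, 18, 27, 14, 19]
```

The near rim's edge lies at rows 198–199 (197–199 predicted for a level tray) and the far edge is at the predicted row 152. The tray is level to about 1.5°, with its underside near 0.255 m. I'll hand it in.

```bash
python3 -c "
from workcell import env
print(env.close_job())"
```

```text
the job is handed in; nothing more can be done
None
```

I handed the job in at about 26 s: the croissant rests about 8 mm from the plate's middle, and the top tray was peeled corner-first and is held level with its underside near z = 0.255 m. The hand-in returned no verdict, and I viewed 11 pictures, one over the limit of 10.

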